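# Draw-latch the ingredient bin's lid shut

### The arm

A 7-joint arm with a two-finger parallel gripper is mounted at the origin on the work surface. World frame = base frame: x ahead of the robot, y to its left, z up, the work surface at z = 0. Lengths are in mm, angles in rad, forces in N, time in s.
With the tool pointing down it reaches from about 400 to 875 mm from the base axis. Payload 4.4 kg.
Tool frame: the origin (TCP) lies where the fingers leave the gripper's body, on its centre line; the fingertips stand 73 mm ahead of it and the grasp point (between the pads) lies 54 mm ahead of it; z points along the fingers, y is the line along which they close (so a half turn about z gives the same grasp; the last joint's range is limited). The gripper opens to 85 mm and grips with 20 to 120 N. Pads are 22 mm wide; open, the fingers measure 114 mm over their backs; the gripper's body (76 mm by 85 mm) begins 54 mm behind the grasp point. The pads swing forward as they close: fully open they stand 13 mm farther back than shut.
Start: joints at [-1.341, 0.628, 0.038, 1.517, -0.027, 0.996, -0.02], TCP at [189.456, 621.79, 303.913] pointing down, gripper open.
Joint ranges: [-3.06, 3.06], [-0.37, 2.12], [-1.25, 1.32], [0.18, 2.47], [-1.1, 4.24], [0.23, 1.98], [-2.94, 2.94]. Speed limits (rad/s): [2.57, 2.57, 3.14, 3.14, 3.14, 3.14, 3.14].

### API

Orientations are given as [roll, pitch, yaw] about the fixed x, y, z axes, in that order (R = Rz(yaw) Ry(pitch) Rx(roll)).
In Python, from cell import ctrl gives the robot as it stands.
- The arm moves only by the tool send_rows, never from a script. Its argument "rows" is a list that holds one entry, the list of rows, each a list of 6 numbers: the shift along the tool's x, y, z in cm, then the turn, a rotation vector about the tool's x, y, z in rad. In form: [[[tx, ty, tz, wx, wy, wz], ...]]. A call has 1 to 10 rows; each row is the pose to reach, as a shift and turn from the pose commanded when the call began, along the tool's axes at that moment; what a row does not reach only later rows make up. A row lasts 1/10 s, in which the tool goes at most 50 mm and 8.59 degrees, less where a joint would pass 70% of its speed; a pose out of reach is approached as far as the arm can. A call with a gripper value outside its range is refused whole. "grip" is the closure in counts, from 0 (fully open) to 255 (shut), set as the call begins (left out, the last holds). The fingers move at their own pace and stop on an object; the grip force is fixed at half the most. Time passes only in rows, so rows that repeat a pose let the fingers close. It gives the time, the measured TCP pose, the force, the opening and the grip force at its end, in the units of the state.
- ctrl.read_state(): the state, without advancing time (a new reading comes with each control period).
- ctrl.get_image(name): name is "scene" or "side" or "wrist"; returns a dict with "pixels" (384x512x3 uint8, red, green, blue), "fx", "fy", "cx", "cy" (pixels), "extrinsics" (4x4, takes a point from camera to world coordinates); the wrist camera has in their place "mount" (4x4, takes a point from camera to tool coordinates, whose origin is the TCP and whose axes are the flange's). Camera axes: x right, y up, looking along -z (the intrinsics and any distortion apply to the point x, -y, -z); pixel columns grow to the right and rows downward; lengths in mm; the calibration is good to about 2 mm. A picture is of the moment at which its call begins: read the wrist's pose just before it. There is no depth.
- ctrl.finish_job(): hands the job in; it is judged then, once.
The state is a dict: "clock": time; "qpos": joint angles; "qd": joint speeds; "tau": joint torques, N m; "eef_pos": TCP position; "tool_rot": TCP orientation; "force": force on the tool from outside, world axes, zero at the start; "torque": the same for the moment, N m; "width": finger opening in mm; "gripper_force": force on a finger pad.
Only numpy, scipy, OpenCV 4.12 (cv2) and the standard library are available. Lean on these libraries where they do the work, as an engineer would, in place of code of your own. Each camera call takes 0.05 s, during which the arm holds its last target. There are 200 camera calls.

### The job

Latch the lid of the white ingredient bin: swing the sprung wire loop over the keeper hook on the lid, pull it snug under the hook's lip and let go so that it stays caught, then push the lever over past its toggle point until it lies flat. Be gentle: pull the loop back with no more than about 10 N, push the lever with no more than about 25 N, and leave the utensils around it where they are.

Things in the scene. Friction and masses are not known exactly. Their poses are not given: they have to be found in the camera images.
- bin: White plastic ingredient bin fixed on the table, 330 x 200 x 100 mm high. Origin on the table under the lever's pivot; x runs along the bin from lever to keeper, z up. Walls at x -110 and +220. Steel deck (z = 100) up to x = 32, then an aluminium sliding lid (top z = 106) with the keeper. Lever, loop and keeper lie on the line y = 0.
- pivot (a point): Pivot axis (along y) of the lever, 118 mm above the table; axes as the bin's. The loop's hinge pin is on the lever, 20 mm from this axis: at x -19.3, z -5.2 mm from it when the lever is flat, turning with the lever. So the end of the swing lies past the toggle point and snaps shut by itself.
- throat (a point): MEAN place of the keeper's throat, a point fixed to the bin, axes as the bin's (x = 89.7, z = 117). The lid is not measured: the true throat lies up to 6 mm before or behind along x, so feel for it: lower the bar on the pad, pull it to -x until the force rises. A pull up to 8 N does not move the lid (30 N friction, seal spring 4 N/mm). Latching draws it to x = 81.
- keeper_pad (a point): Top of the keeper's pad, mean place, fixed to the bin (z = 112 mm, x = 89.7). The keeper is a 26 mm wide steel hook on this pad with its lip to +x. Throat: 9.5 mm high, from pad to lip, open to +x. Lip 4 mm thick (z 121.5 to 125.5); its nose is 2.5 mm beyond the centre of a fully seated crossbar. The pad reaches 15 mm beyond the nose.
- lever (a joint): Flat steel lever 85 long, 22 wide, 4 mm thick. Angle in rad: 0 = flat, pointing to -x from the pivot (latched); pi/2 upright; 2.4 fully forward towards the keeper. Stays where left (0.065 N m). With the loop snug it stands at 0.8 to 1.8. Closing takes 8 to 15 N steadily, square to the face that looks to the keeper (top face when flat), 58 mm from the pivot.
- paddle: The lever's blade; origin = the place to push, on its face that looks to the keeper when upright (top face when flat), 58 mm from the pivot. x points along the lever from tip to pivot, z out of that face.
- crossbar: Origin at the middle of the loop's crossbar, 5 mm round wire, 52 long along y. x points from the loop's hinge pin to the bar (100 mm) along the side wires at y -26 and +26. The loop is sprung upwards (about 0.3 N at the bar): let go unhooked it jumps up to (2.3 - lever angle) rad above level. Drawing it to +x swings the lever with it (3 to 4 N of friction either way).
- knob: Origin at the centre of the loop's black finger knob, a cylinder 14 mm in diameter and 16 long along y (flat ends face -y, +y), on a wire stalk: in the loop's frame 16 mm beyond the crossbar along x and 30 mm above it along z. Pinched by its flat ends, the loop can still tilt about y in the grip.
- bucket: Black bucket, 200 diameter, 210 high, standing on the table. Leave alone.
- tub: White open tub 200 x 150 x 100 high. Leave alone.
- sieve: Round metal sieve, 160 diameter, 45 high, with a straight handle. Leave alone.
- whisk: Wire whisk about 240 long lying on the table. Leave alone.
- scraper: Dough scraper, steel blade with a wooden grip, 125 x 85 x 16, beside the bin. Leave alone.
- jar: Glass jar with steel cap, 60 diameter, 75 high, beside the bin. Leave alone.
- cutter: Steel ring cutter, 44 diameter, 30 high, standing on the bin's deck beside the lever, about 72 mm from the centre line. Leave alone.

How it is judged:
By the outcome, as a careful person would: the job done as asked, in the order asked, and still so for the second after the job is handed in, with the robot touching nothing.
It also fails if it takes over 58 s, if anything falls off the work surface, if the arm or the gripper's body presses on something with over 40 N, if the wrist force passes 120 N, or if a joint passes its speed limit or range.

## Working session

There is one attempt and no reset: what is moved stays moved. The work goes in short steps, Python scripts to look and compute and a tool call to move; the robot and the scene stay as the last step left them, time stands still between calls to the robot, and variables do not carry over. Pictures are saved under pics/ and viewed, at most 10 in all, crops included, and the job is handed in when it is done.

Besides the shell and the picture viewer there is one more tool, called after "Emit:" by a JSON object that holds its "method" and its "body". send_rows: Moves the arm, as the interface text tells. Its arguments: {"type":"object","properties":{"rows":{"type":"array","items":{"type":"array","items":{"type":"array","items":{"type":"number"}}}},"grip":{"type":"number"}},"required":["rows"]}

```bash
ls; mkdir -p pics
python3 - <<'E'
from cell import ctrl
import cv2,numpy as np
s=ctrl.read_state();print(s)
for n in("scene","side"):
    d=ctrl.get_image(n);cv2.imwrite(f"pics/{n}0.png",d["pixels"][:,:,::-1]);print(n,{k:v for k,v in d.items() if k!="pixels"})
E
```

```text
pics
{'clock': 0.0, 'qpos': array([-1.34078769,  0.62931785,  0.03846771,  1.51838029, -0.02699649,
        0.99629311, -0.01999193]), 'qd': array([-0.00022465,  0.00094282,  0.00252295,  0.00147717, -0.00021643,
       -0.00143372,  0.00299558]), 'tau': array([-3.85134890e-04, -5.63408625e+01,  1.22638173e+00, -1.93450338e+01,
        1.10350846e-02,  1.03152005e-02, -4.90215569e-06]), 'eef_pos': array([189.32570616, 621.30365456, 303.00382678]), 'tool_rot': array([-3.13971323e+00,  4.16669158e-05,  2.84577292e+00]), 'force': array([-0.56766954,  0.06582234,  0.08039371]), 'torque': array([-0.01686219, -0.03466077,  0.01483157]), 'gripper_force': 0.0, 'width': 85.2594127713487}
scene {'fx': 405.6678033563757, 'fy': 405.6678033563757, 'cx': 251.42690962673504, 'cy': 192.40674654240874, 'extrinsics': array([[-6.32707890e-01, -6.68618075e-01,  3.90679659e-01,
         1.08716640e+03],
       [ 7.74370766e-01, -5.42667249e-01,  3.25364678e-01,
         4.98809643e+02],
       [-5.53564915e-03,  5.08391706e-01,  8.61108141e-01,
         1.41329834e+03],
       [ 0.00000000e+00,  0.00000000e+00,  0.00000000e+00,
         1.00000000e+00]])}
side {'fx': 375.07472816132196, 'fy': 375.07472816132196, 'cx': 257.91738276700056, 'cy': 194.03887715559068, 'extrinsics': array([[ 6.99963147e-01,  5.53935645e-01, -4.50784754e-01,
        -5.69795250e+01],
       [-7.14174757e-01,  5.45072844e-01, -4.39146913e-01,
        -5.41901409e+02],
       [ 2.45139911e-03,  6.29325747e-01,  7.77137758e-01,
         1.06857183e+03],
       [ 0.00000000e+00,  0.00000000e+00,  0.00000000e+00,
         1.00000000e+00]])}
```

View pics/scene0.png

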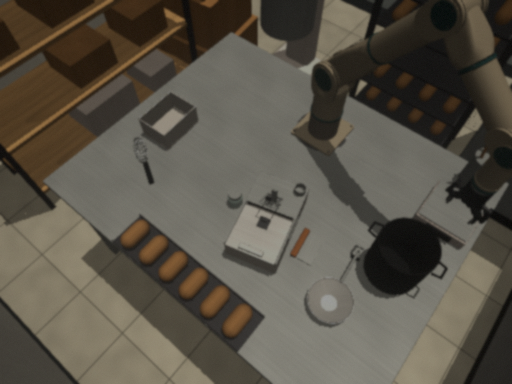

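View pics/side0.png

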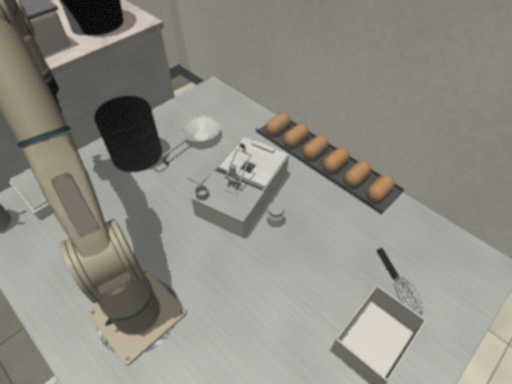

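Scene: bin at about (265,225) px, with the keeper at (263,222) and lever and loop at (272,197). Side: bin at (240,185), knob at about (242,148). I'll enlarge both.

Run:
```python
import cv2,numpy as np
a=cv2.imread("pics/scene0.png")[165:285,205:330];b=cv2.imread("pics/side0.png")[125:245,180:305]
o=[cv2.convertScaleAbs(cv2.resize(i,None,fx=3.2*2/2,fy=3.2,interpolation=cv2.INTER_CUBIC),alpha=1.5) for i in(a,b)]
cv2.imwrite("pics/crop0.png",np.hstack(o));print(o[0].shape)
```

```text
(384, 400, 3)
```

View pics/crop0.png

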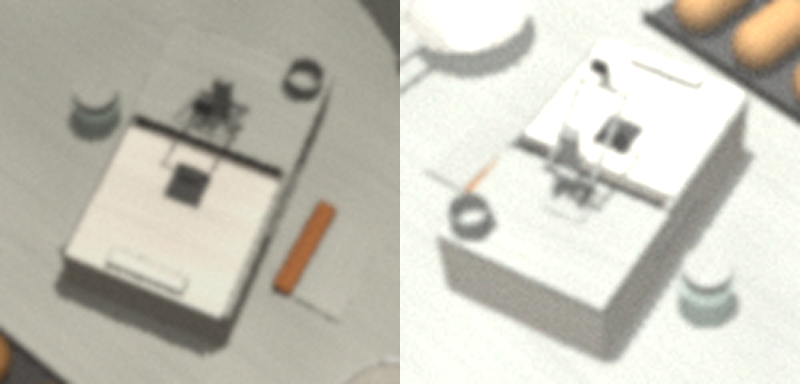

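Left crop (scene): lid corners at crop (133,127), (282,178), (65,255), (228,318), keeper at (187,184). Right crop (side): deck back corners at (440,238), (603,308), lid front right corner at (748,95), knob near (600,68). I'll cast rays from these.

```bash
cat > h.py <<'E'
import numpy as np
from scipy.spatial.transform import Rotation as R
from cell import ctrl
CAL={}
def ray(d,u,v,E=None):
    E=d["extrinsics"] if E is None else E
    c=np.array([(u-d["cx"])/d["fx"],-(v-d["cy"])/d["fy"],-1.]);return E[:3,3],E[:3,:3]@c
def plane(d,u,v,z,E=None):
    o,r=ray(d,u,v,E);return o+r*(z-o[2])/r[2]
def cross(rs):
    A=np.zeros((3,3));b=np.zeros(3)
    for o,r in rs:
        r=r/np.linalg.norm(r);P=np.eye(3)-np.outer(r,r);A+=P;b+=P@o
    p=np.linalg.solve(A,b);return p,[np.linalg.norm((np.eye(3)-np.outer(r,r)/(r@r))@(p-o)) for o,r in rs]
def proj(d,p,E=None):
    E=d["extrinsics"] if E is None else E
    c=E[:3,:3].T@(np.asarray(p)-E[:3,3]);return d["cx"]+d["fx"]*c[0]/-c[2],d["cy"]-d["fy"]*c[1]/-c[2]
E
python3 - <<'E'
from h import *
np.set_printoptions(precision=1,suppress=True)
A=ctrl.get_image("scene");B=ctrl.get_image("side")
a=lambda x,y:(x/3.2+205,y/3.2+165)
b=lambda x,y:((x-400)/3.2+180,y/3.2+125)
P={}
for n,p,z in[("32+?",(133,127),106),("32",(282,178),106),("220",(65,255),106),("220b",(228,318),106),("keep",(187,184),120)]:
    P[n]=plane(A,*a(*p),z);print(n,P[n])
for n,p,z in[("-110",(440,238),100),("-110b",(603,308),100),("220c",(748,95),106),("lid32",(665,205),106),("lid32b",(525,135),106),("keep",(617,135),120)]:
    P[n]=plane(B,*b(*p),z);print(n,P[n])
print("keeper x",cross([ray(A,*a(187,184)),ray(B,*b(617,135))]))
E
```

```text
32+? [545.9  24.1 106. ]
32 [490.8 195.7 106. ]
220 [714.9  68.  106. ]
220b [660.2 249.2 106. ]
keep [569.5 121.6 120. ]
-110 [338.1 142.7 100. ]
-110b [394.5 -39.1 100. ]
220c [710.   50.6 106. ]
lid32 [528.1   5.3 106. ]
lid32b [492.3 183.8 106. ]
keep [554.  102.5 120. ]
keeper x (array([563.9, 115.4, 102.9]), [np.float64(1.6995825866026655), np.float64(1.6995825866028094)])
```

Emit:
{"method": "send_rows", "body": {"rows": [[[-24,-20,-10,0,0,-0.3],[-48,-40,-10,0,0,-0.6],[-48,-40,-10,0,0,-0.6],[-48,-40,-10,0,0,-0.6],[-48,-40,-10,0,0,-0.6],[-48,-40,-10,0,0,-0.6],[-48,-40,-10,0,0,-0.6],[-48,-40,-10,0,0,-0.6],[-48,-40,-10,0,0,-0.6],[-48,-40,-10,0,0,-0.6]]]}}

```text
clock: 1.2
eef_pos: [460.3, 207.7, 385.0]
tool_rot: [3.141, 0.0, -2.837]
force: [0.3, 1.7, -0.3]
width: 85.4
gripper_force: 0.0
```

Run:
```python
from h import *
s=ctrl.read_state();print(s["clock"],s["eef_pos"],s["tool_rot"],s["qpos"]);d=ctrl.get_image("wrist");print(d["mount"],[k for k in d])
```

```text
1.2 [460.34339646 207.70225711 384.95667198] [ 3.14145533e+00  2.80105096e-04 -2.83734835e+00] [-0.44240818  0.32912772 -0.05009066  1.80149094  0.01899978  1.01113823
  1.37514337]
[[-7.71421627e-04  9.63383390e-01  2.68126554e-01  6.75460935e+01]
 [ 9.99999687e-01  7.90129807e-04  3.81292096e-05  1.49805544e+00]
 [-1.75121735e-04  2.68126499e-01 -9.63383698e-01 -7.16864105e+01]
 [ 0.00000000e+00  0.00000000e+00  0.00000000e+00  1.00000000e+00]] ['pixels', 'fx', 'fy', 'cx', 'cy', 'mount']
```

Emit:
{"method": "send_rows", "body": {"rows": [[[-0.9,-5,-1,0,0,0],[-1.7,-9,-1.5,0,0,0],[-1.7,-11.9,-1.5,0,0,0],[-1.7,-11.9,-1.5,0,0,0],[-1.7,-11.9,-1.5,0,0,0]]]}}

```text
clock: 1.75
eef_pos: [511.4, 101.0, 399.3]
tool_rot: [3.141, -0.0, -2.839]
force: [-0.3, 0.4, -0.2]
width: 85.4
gripper_force: 0.0
```

```bash
cat >> h.py <<'E'
def wrist(name,alpha=1.0):
    import cv2
    s=ctrl.read_state();d=ctrl.get_image("wrist")
    T=np.eye(4);T[:3,:3]=R.from_euler("xyz",s["tool_rot"]).as_matrix();T[:3,3]=s["eef_pos"]
    d["extrinsics"]=T@d["mount"]
    cv2.imwrite(f"pics/{name}.png",cv2.convertScaleAbs(d["pixels"][:,:,::-1],alpha=alpha));np.savez(f"pics/{name}.npz",**d)
    return s,d
E
python3 - <<'E'
from h import *
s,d=wrist("w1",1.4);print(s["clock"],s["eef_pos"],s["tool_rot"],d["fx"])
E
```

```text
1.75 [511.36759985 100.95653844 399.31224266] [ 3.14106742e+00 -4.67781095e-04 -2.83897297e+00] 318.76294684615453
```

View pics/w1.png

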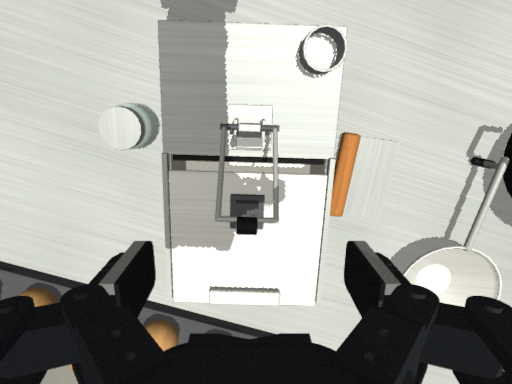

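Wrist view: deck corners at (159,22) and (347,27), lid front corners at (173,305) and (317,305). Loop pin at y≈127 px, crossbar (216,218)–(277,220), knob centre (247,226), keeper (247,205), lever near (250,135).

Run:
```python
from h import *
import cv2
np.set_printoptions(precision=2,suppress=True)
d=dict(np.load("pics/w1.npz"))
B=ctrl.get_image("side");A=ctrl.get_image("scene")
C=[((159,22),(-110,100,-1)),((347,27),(-110,100,1)),((173,305),(220,106,-1)),((317,305),(220,106,1))]
W=[];M=[]
for (u,v),(x,z,sg) in C:
    W.append(plane(d,u,v,z)[:2]);M.append((x,100*sg))
W=np.array(W);M=np.array(M,float);print(W, np.linalg.norm(W[0]-W[1]),np.linalg.norm(W[2]-W[3]),np.linalg.norm((W[0]+W[1]-W[2]-W[3])/2))
w=W-W.mean(0);m=M-M.mean(0);z=np.sum((w[:,0]+1j*w[:,1])*(m[:,0]-1j*m[:,1]));yaw=np.angle(z)
Rb=np.array([[np.cos(yaw),-np.sin(yaw)],[np.sin(yaw),np.cos(yaw)]]);o=W.mean(0)-Rb@M.mean(0)
print("yaw",yaw,"o",o,"res",(W-M@Rb.T-o))
np.savez("bin.npz",yaw=yaw,o=o)
# knob in side / scene: dark blobs
tob=lambda p:np.r_[Rb.T@(p[:2]-o),p[2]]
g=cv2.cvtColor(B["pixels"],cv2.COLOR_RGB2GRAY)[135:160,230:256];print(g[::1,::1].tolist() if 0 else "")
n,l,st,ce=cv2.connectedComponentsWithStats((g<60).astype(np.uint8));print("side blobs",[(st[i][4],ce[i]+[230,135]) for i in range(1,n)])
for uv in[ce[i]+[230,135] for i in range(1,n) if st[i][4]>4]:
    p,e=cross([ray(B,*uv),ray(d,247,226)]);print("knob bin",tob(p),p,e)
# wrist ray vs plane y=0 of bin for other points
def y0(u,v):
    a,r=ray(d,u,v);return [np.round(tob(a+r*(z-a[2])/r[2]),1) for z in(115,140,200,220)]
for n,uv in dict(knob=(247,226),bar=(247,219),pin=(249,127),keep0=(247,195)).items():print(n,y0(*uv))
```

```text
[[396.52 -32.56]
 [342.1  158.2 ]
 [721.82  62.87]
 [665.43 244.29]] 198.37339780708416 189.97870637872737 336.77226325328763
yaw 0.2771394194127529 o [478.57  93.15] res [[-3.6   0.57]
 [-3.3  -1.04]
 [ 4.29  5.71]
 [ 2.62 -5.24]]

side blobs [(np.int32(1), array([242., 146.]))]
knob [array([108.2,  -0.7, 115. ]), array([ 98.2,  -0.7, 140. ]), array([ 74.3,  -0.9, 200. ]), array([ 66.3,  -1. , 220. ])]
bar [array([ 99.3,  -0.9, 115. ]), array([ 90. ,  -0.9, 140. ]), array([ 67.5,  -1.1, 200. ]), array([ 60. ,  -1.1, 220. ])]
pin [array([ -8.1,  -1.1, 115. ]), array([ -9.9,  -1.2, 140. ]), array([-14.3,  -1.3, 200. ]), array([-15.7,  -1.3, 220. ])]
keep0 [array([ 69.6,  -1.6, 115. ]), array([ 62.4,  -1.6, 140. ]), array([ 44.9,  -1.6, 200. ]), array([ 39.1,  -1.6, 220. ])]
```

Run:
```python
from h import *
import cv2
np.set_printoptions(precision=1,suppress=True)
d=dict(np.load("pics/w1.npz"));B=ctrl.get_image("side")
yaw=.277;o=np.array([475.2,92.2]);np.savez("bin.npz",yaw=yaw,o=o)
Rb=np.array([[np.cos(yaw),-np.sin(yaw)],[np.sin(yaw),np.cos(yaw)]]);tob=lambda p:np.r_[Rb.T@(p[:2]-o),p[2]]
g=cv2.cvtColor(B["pixels"],cv2.COLOR_RGB2GRAY).astype(float)
print(g[140:154,234:252].astype(int))
m=np.clip(110-g[140:153,236:250],0,None);vv,uu=np.mgrid[140:153,236:250];uv=((uu*m).sum()/m.sum(),(vv*m).sum()/m.sum())
p,e=cross([ray(B,*uv),ray(d,247,226)]);print(uv,"knob",tob(p),p,e)
```

```text
[[174 173 170 170 171 171 182 196 211 213 212 211 212 213 211 209 203 198]
 [172 172 169 165 167 176 189 203 214 212 213 214 214 213 211 212 209 205]
 [174 173 171 167 172 178 183 192 197 204 213 213 214 214 215 213 213 201]
 [170 169 166 170 173 173 160 149 160 178 196 209 214 216 213 215 208 196]
 [174 172 168 174 177 161 118  97 106 132 160 191 210 216 215 214 208 187]
 [170 170 177 191 187 148  98  60  58  86 127 175 209 212 216 213 211 202]
 [169 175 193 204 193 155 110  72  56  55 106 165 203 216 214 216 212 212]
 [173 184 200 203 199 178 148 117  93  75 102 153 192 210 215 214 215 215]
 [183 187 185 183 184 185 178 162 135 107 111 149 186 207 211 212 212 213]
 [191 179 154 150 162 174 181 179 157 128 120 149 185 207 214 212 213 213]
 [197 173 149 152 162 164 162 160 145 123 123 153 187 204 211 210 211 213]
 [195 172 162 178 188 180 169 154 140 125 129 148 173 192 204 209 211 211]
 [186 165 173 194 206 206 195 183 169 156 150 145 160 168 182 195 202 209]
 [177 162 182 207 211 211 207 204 201 190 179 164 152 151 160 170 181 195]]
(np.float64(242.04336043360433), np.float64(145.71273712737127)) knob [ 66.1  -0.5 227.5] [538.9 109.8 227.5] [np.float64(0.8265527257472617), np.float64(0.8265527257474177)]
```

Emit:
{"method": "send_rows", "body": {"rows": [[[-2.9,0,1,0,0,0.026],[-2.9,0,5,0,0,0.026],[-2.9,0,8.5,0,0,0.026],[-2.9,0,11.2,0,0,0.026],[-2.9,0,11.2,0,0,0.026],[-2.9,0,11.2,0,0,0.026]]]}}

```text
clock: 2.55
eef_pos: [539.3, 110.8, 287.9]
tool_rot: [3.141, -0.0, -2.862]
force: [2.2, 0.1, 0.4]
width: 85.2
gripper_force: 0.0
```

Run:
```python
from h import *
s,d=wrist("w2",1.4);print(s["clock"],s["eef_pos"],s["tool_rot"])
```

```text
2.55 [539.2684301  110.77229153 287.92718295] [ 3.14128641e+00 -1.05337836e-05 -2.86205066e+00]
```

View pics/w2.png

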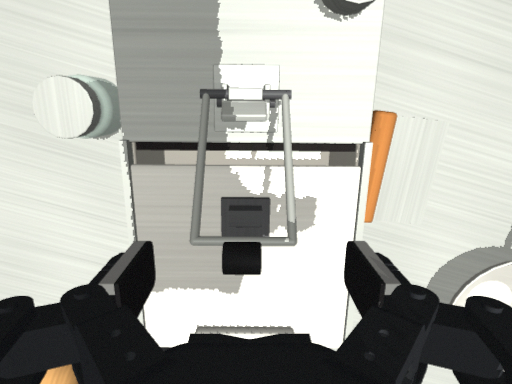

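Close view: knob centre at (241,258), 38 px wide. It sits slightly left of the midline between the fingers. Crossbar is at row 240, pin at row 94.

Run:
```python
from h import *
np.set_printoptions(precision=1,suppress=True)
b=np.load("bin.npz");yaw=.277;o=b["o"]
Rb=np.array([[np.cos(yaw),-np.sin(yaw)],[np.sin(yaw),np.cos(yaw)]]);tob=lambda p:np.r_[Rb.T@(p[:2]-o),p[2]]
d1=dict(np.load("pics/w1.npz"));d2=dict(np.load("pics/w2.npz"));B=ctrl.get_image("side")
for n,u1,u2 in[("knob",(247,226),(241,258)),("bar",(247,219),(244,240)),("pin",(249.5,127),(246,94.5)),("keeper",(247,205),(245,216))]:
    p,e=cross([ray(d1,*u1),ray(d2,*u2)]);print(n,p,tob(p),e)
p,e=cross([ray(B,242,145.7),ray(d2,241,258)]);print("knob side+w2",p,tob(p),e)
s=ctrl.read_state();print("TCP bin",tob(s["eef_pos"]))
for x in(-110,):
    for y in(-100,100):
        q=np.r_[Rb@[x,y]+o,100];print(proj(d1,q))
```

```text
knob [536.7 108.3 235.4] [ 63.6  -1.4 235.4] [np.float64(0.36153813394734813), np.float64(0.3615381339473822)]
bar [543.9 110.7 199.8] [ 71.1  -1.  199.8] [np.float64(0.03654517778645208), np.float64(0.0365451777864562)]
pin [469.5  90.  134.7] [ -6.1  -0.5 134.7] [np.float64(0.10192498785989243), np.float64(0.10192498785988646)]
keeper [537.5 108.9 179.6] [ 64.5  -1.  179.6] [np.float64(0.3515926717869492), np.float64(0.3515926717869482)]
knob side+w2 [538.4 108.9 229.2] [ 65.3  -1.2 229.2] [np.float64(1.3501945754543163), np.float64(1.3501945754542766)]
TCP bin [ 67.4  -0.1 289.2]
(np.float64(157.55146596532927), np.float64(21.744566738444433))
(np.float64(347.11153741866417), np.float64(26.975939754964514))
```

Emit:
{"method": "send_rows", "body": {"rows": [[[0.3,-0.12,-0.3,0,0,0],[0.3,-0.12,-0.3,0,0,0]]]}}

```text
clock: 2.85
eef_pos: [537.0, 107.7, 292.2]
tool_rot: [-3.141, 0.003, -2.864]
force: [0.0, 0.5, -0.2]
width: 85.7
gripper_force: 0.0
```

Emit:
{"method": "send_rows", "body": {"grip": 255, "rows": [[[0,0,0,0,0,0],[0,0,0,0,0,0],[0,0,0,0,0,0],[0,0,0,0,0,0],[0,0,0,0,0,0],[0,0,0,0,0,0],[0,0,0,0,0,0],[0,0,0,0,0,0]]]}}

```text
clock: 3.65
eef_pos: [536.9, 107.3, 290.6]
tool_rot: [-3.141, 0.0, -2.864]
force: [1.6, -3.2, 1.5]
width: 14.5
gripper_force: 58.4
```

Run:
```python
from h import *
s,d=wrist("w3",1.4);print({k:s[k] for k in("clock","eef_pos","force","width","gripper_force")})
```

```text
{'clock': 3.65, 'eef_pos': array([536.91204325, 107.32887962, 290.6039996 ]), 'force': array([ 1.61382438, -3.22686571,  1.45526982]), 'width': 14.507322387609705, 'gripper_force': 58.428048491477966}
```

View pics/w3.png

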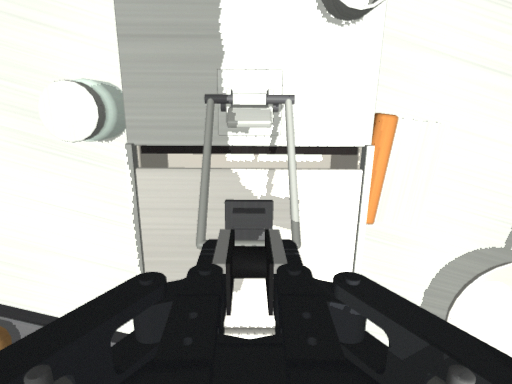

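Knob is held between the pads, and the loop hangs behind them. The keeper pad shows at rows 200–240, with the hook strip near row 210. I'll read the keeper's x from row profiles.

Run:
```python
from h import *
import cv2
np.set_printoptions(precision=1,suppress=True,linewidth=200)
yaw=.277;o=np.array([475.5,91.2]);np.savez("bin.npz",yaw=yaw,o=o)
Rb=np.array([[np.cos(yaw),-np.sin(yaw)],[np.sin(yaw),np.cos(yaw)]]);tob=lambda p:np.r_[Rb.T@(p[:2]-o),p[2]]
for n,cols in(("w2",(224,234,246,257,267)),("w3",(228,236,246,258,268))):
    d=dict(np.load(f"pics/{n}.npz"));g=cv2.cvtColor(d["pixels"],cv2.COLOR_RGB2GRAY)
    print(n,cols)
    for v in range(192,248):
        p=[tob(plane(d,246,v,z))[0] for z in(112,125.5)]
        print(v,[int(g[v,u]) for u in cols],np.array(p))
```

```text
w2 (224, 234, 246, 257, 267)
192 [132, 130, 130, 218, 151] [68.7 64.9]
193 [131, 129, 129, 217, 128] [69.5 65.7]
194 [129, 129, 128, 197, 128] [70.3 66.5]
195 [128, 127, 129, 128, 126] [71.2 67.2]
196 [115, 115, 113, 118, 117] [72. 68.]
197 [49, 47, 49, 69, 70] [72.9 68.8]
198 [36, 34, 32, 33, 35] [73.7 69.6]
199 [49, 48, 46, 46, 46] [74.6 70.4]
200 [50, 49, 48, 48, 48] [75.4 71.2]
201 [49, 49, 48, 48, 50] [76.3 72.1]
202 [48, 49, 46, 48, 49] [77.1 72.9]
203 [49, 49, 48, 49, 49] [78.  73.7]
204 [49, 46, 46, 47, 48] [78.8 74.5]
205 [49, 36, 36, 40, 50] [79.7 75.3]
206 [48, 28, 28, 30, 49] [80.5 76.1]
207 [50, 28, 30, 28, 49] [81.4 76.9]
208 [48, 29, 28, 29, 49] [82.3 77.7]
209 [48, 29, 31, 29, 50] [83.1 78.5]
210 [47, 34, 36, 36, 49] [84.  79.4]
211 [48, 49, 48, 48, 48] [84.8 80.2]
212 [49, 48, 49, 49, 49] [85.7 81. ]
213 [47, 50, 49, 50, 50] [86.6 81.8]
214 [48, 50, 50, 49, 49] [87.5 82.6]
215 [49, 50, 50, 49, 49] [88.3 83.5]
216 [47, 49, 49, 50, 50] [89.2 84.3]
217 [49, 48, 51, 49, 50] [90.1 85.1]
218 [49, 48, 49, 49, 49] [91.  85.9]
219 [50, 49, 49, 50, 50] [91.8 86.8]
220 [48, 50,
[... 2554 characters left out ...]
57, 55, 54, 39] [99.6 94. ]
231 [75, 57, 56, 55, 31] [100.5  94.8]
232 [75, 56, 56, 55, 24] [101.4  95.7]
233 [74, 54, 55, 55, 25] [102.3  96.6]
234 [75, 57, 55, 54, 21] [103.2  97.4]
235 [75, 57, 57, 58, 16] [104.1  98.3]
236 [73, 54, 56, 66, 13] [105.   99.1]
237 [72, 56, 55, 65, 15] [106. 100.]
238 [70, 56, 56, 73, 16] [106.9 100.9]
239 [69, 58, 59, 86, 16] [107.8 101.8]
240 [68, 75, 71, 76, 17] [108.7 102.6]
241 [68, 92, 92, 89, 15] [109.6 103.5]
242 [66, 103, 102, 102, 16] [110.6 104.4]
243 [62, 113, 111, 112, 16] [111.5 105.3]
244 [53, 126, 125, 124, 16] [112.4 106.1]
245 [50, 117, 121, 119, 16] [113.4 107. ]
246 [37, 32, 57, 55, 13] [114.3 107.9]
247 [28, 12, 12, 11, 18] [115.2 108.8]
```

Emit:
{"method": "send_rows", "body": {"rows": [[[-1,-0.05,0.7,0,0,0],[-1.85,-0.05,1.6,0,0,0],[-2.6,-0.05,2.45,0,0,0],[-3.25,-0.05,3.4,0,0,0],[-3.85,-0.05,4.45,0,0,0],[-4.35,-0.05,5.6,0,0,0],[-4.9,-0.05,6,0,0,0],[-5.4,-0.05,6.3,0,0,0],[-5.4,-0.05,6.3,0,0,0]]]}}

```text
clock: 4.6
eef_pos: [588.5, 121.9, 226.6]
tool_rot: [-3.141, -0.002, -2.864]
force: [-1.0, -3.2, 3.7]
width: 14.6
gripper_force: 61.0
```

```bash
cat >> h.py <<'E'
def st():
    yaw=.277;o=np.array([475.5,91.2]);Rb=R.from_euler("z",yaw).as_matrix()
    s=ctrl.read_state();np.set_printoptions(precision=1,suppress=True)
    print(s["clock"],"TCPbin",Rb.T@(s["eef_pos"]-np.r_[o,0]),"Fbin",Rb.T@s["force"],"w",s["width"],s["gripper_force"])
E
python3 - <<'E'
from h import *
st()
s,d=wrist("w4",1.4)
E
```

```text
4.6 TCPbin [117.1  -1.3 226.6] Fbin [-1.8 -2.8  3.7] w 14.614122938350864 61.02808713912964
```

View pics/w4.png

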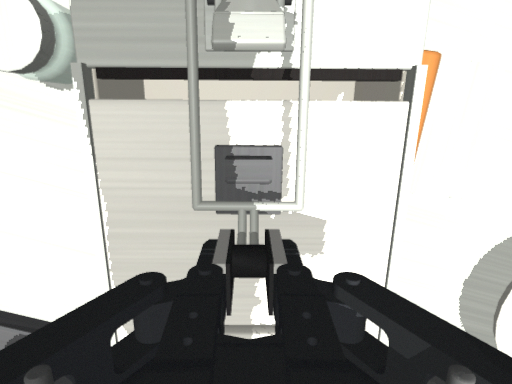

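Bar now at row 206 across u 196–302. The hook's nose line is near row 184 and the pad ends near row 213, so the bar is beyond the nose. I'll check the numbers.

Run:
```python
from h import *
import cv2
d=dict(np.load("pics/w4.npz"));Rb=R.from_euler("z",.277).as_matrix();o=np.r_[475.5,91.2,0]
f=lambda u,v,z:Rb.T@(plane(d,u,v,z)-o)
g=cv2.cvtColor(d["pixels"],cv2.COLOR_RGB2GRAY).astype(int);print({v:(int(g[v,236:262].mean()),int(g[v,220])) for v in range(150,216)})
for z in(136,140,144):print(z,f(249,206,z),f(302,206,z)-f(196,206,z))
print("nose",f(249,184,125.5),"back",f(249,156,112),"padend",f(249,213,112))
```

```text
{150: (103, 59), 151: (102, 58), 152: (102, 58), 153: (102, 60), 154: (100, 58), 155: (83, 60), 156: (38, 60), 157: (38, 59), 158: (43, 60), 159: (70, 60), 160: (102, 59), 161: (103, 61), 162: (104, 59), 163: (105, 60), 164: (105, 59), 165: (103, 59), 166: (101, 59), 167: (102, 59), 168: (102, 59), 169: (101, 59), 170: (101, 59), 171: (101, 60), 172: (101, 59), 173: (101, 59), 174: (99, 59), 175: (98, 59), 176: (98, 58), 177: (98, 59), 178: (97, 58), 179: (100, 58), 180: (105, 58), 181: (93, 59), 182: (81, 59), 183: (79, 59), 184: (98, 59), 185: (99, 58), 186: (98, 59), 187: (93, 59), 188: (92, 59), 189: (86, 58), 190: (83, 57), 191: (73, 59), 192: (66, 59), 193: (60, 58), 194: (57, 58), 195: (57, 58), 196: (57, 57), 197: (57, 58), 198: (58, 58), 199: (63, 58), 200: (68, 61), 201: (76, 75), 202: (102, 93), 203: (119, 104), 204: (130, 113), 205: (142, 126), 206: (151, 132), 207: (143, 123), 208: (133, 115), 209: (125, 107), 210: (106, 89), 211: (91, 58), 212: (89, 57), 213: (93, 79), 214: (106, 127), 215: (119, 145)}
136 [ 1.02754004e+02 -1.40976593e-02  1.36000000e+02] [-6.27700109e-03  5.67534614e+01  0.00000000e+00]
140 [ 1.01446773e+02 -1.07974256e-02  1.40000000e+02] [-6.12239452e-03  5.53555872e+01  0.00000000e+00]
144 [ 1.00139541e+02 -7.49719186e-03  1.44000000e+02] [-5.96778795e-03  5.39577130e+01  0.00000000e+00]
nose [ 9.32560762e+01 -2.13703476e-02  1.25500000e+02] back [ 7.96641049e+01 -3.05725044e-02  1.12000000e+02] padend [ 1.15146146e+02 -3.43882332e-02  1.12000000e+02]
```

Emit:
{"method": "send_rows", "body": {"rows": [[[-0.15,0,0.6,0,0,0],[-0.27,0,1.1,0,0,0],[-0.36,0,1.6,0,0,0],[-0.42,0,2.1,0,0,0],[-0.45,0,2.5,0,0,0],[-0.45,0,2.5,0,0,0]]]}}

```text
clock: 5.25
eef_pos: [594.4, 123.7, 202.3]
tool_rot: [-3.141, 0.003, -2.863]
force: [4.7, -3.3, 4.4]
width: 14.6
gripper_force: 61.8
```

Emit:
{"method": "send_rows", "body": {"rows": [[[0,0,0.1,0,0,0],[0,0,0.2,0,0,0],[0,0,0.2,0,0,0]]]}}

```text
clock: 5.55
eef_pos: [594.4, 123.7, 200.7]
tool_rot: [-3.141, 0.004, -2.863]
force: [3.4, -3.0, 4.9]
width: 14.5
gripper_force: 61.8
```

Emit:
{"method": "send_rows", "body": {"rows": [[[0,0,0.1,0,0,0],[0,0,0.2,0,0,0],[0,0,0.2,0,0,0]]]}}

```text
clock: 5.85
eef_pos: [594.5, 123.7, 198.7]
tool_rot: [-3.141, 0.004, -2.864]
force: [3.6, -2.8, 3.6]
width: 14.3
gripper_force: 61.8
```

```bash
python3 -c "
from h import *
st()"
```

```text
5.85 TCPbin [123.3  -1.3 198.7] Fbin [ 2.7 -3.7  3.6] w 14.314672523163663 61.8048369884491
```

Emit:
{"method": "send_rows", "body": {"rows": [[[0,0,0.1,0,0,0],[0,0,0.1,0,0,0]]]}}

```text
clock: 6.05
eef_pos: [594.5, 123.7, 197.8]
tool_rot: [-3.141, 0.004, -2.863]
force: [3.4, -3.6, 4.6]
width: 15.0
gripper_force: 61.9
```

Emit:
{"method": "send_rows", "body": {"rows": [[[0,0,0.1,0,0,0],[0,0,0.1,0,0,0]]]}}

```text
clock: 6.25
eef_pos: [594.6, 123.7, 196.8]
tool_rot: [-3.141, 0.004, -2.863]
force: [4.3, -4.0, 4.2]
width: 14.8
gripper_force: 61.9
```

Emit:
{"method": "send_rows", "body": {"rows": [[[0,0,0.1,0,0,0],[0,0,0.1,0,0,0]]]}}

```text
clock: 6.45
eef_pos: [594.6, 123.7, 195.7]
tool_rot: [-3.141, 0.004, -2.864]
force: [4.0, -3.1, 3.2]
width: 14.7
gripper_force: 61.8
```

Emit:
{"method": "send_rows", "body": {"rows": [[[0,0,0.1,0,0,0],[0,0,0.1,0,0,0]]]}}

```text
clock: 6.65
eef_pos: [594.6, 123.7, 194.8]
tool_rot: [-3.141, 0.004, -2.864]
force: [3.7, -3.2, 3.5]
width: 14.6
gripper_force: 61.8
```

Emit:
{"method": "send_rows", "body": {"rows": [[[0,0,0.1,0,0,0],[0,0,0.1,0,0,0]]]}}

```text
clock: 6.85
eef_pos: [594.6, 123.8, 193.8]
tool_rot: [-3.141, 0.004, -2.864]
force: [4.7, -3.3, 4.0]
width: 14.4
gripper_force: 61.9
```

Run:
```python
from h import *
import cv2
st();s,d=wrist("w5",1.4);Rb=R.from_euler("z",.277).as_matrix();o=np.r_[475.5,91.2,0]
f=lambda u,v,z:(Rb.T@(plane(d,u,v,z)-o))[0]
g=cv2.cvtColor(d["pixels"],cv2.COLOR_RGB2GRAY).astype(int)
for v in range(110,250,2):print(v,int(g[v,236:244].mean()),int(g[v,258:263].mean()),"%.1f %.1f %.1f"%(f(249,v,112),f(249,v,115),f(249,v,125.5)))
```

```text
6.85 TCPbin [123.5  -1.2 193.8] Fbin [ 3.6 -4.5  4. ] w 14.41419594838772 61.88024818897247
110 231 231 59.6 59.5 59.2
112 230 230 60.5 60.4 60.1
114 231 231 61.4 61.3 60.9
116 232 231 62.3 62.2 61.7
118 231 231 63.2 63.1 62.6
120 231 231 64.1 64.0 63.4
122 230 231 65.1 64.9 64.2
124 230 229 66.0 65.8 65.1
126 231 231 66.9 66.7 65.9
128 233 232 67.8 67.6 66.8
130 232 231 68.8 68.5 67.6
132 230 230 69.7 69.4 68.5
134 229 229 70.7 70.4 69.3
136 228 228 71.6 71.3 70.2
138 215 221 72.5 72.2 71.1
140 52 50 73.5 73.1 71.9
142 94 94 74.4 74.1 72.8
144 99 100 75.4 75.0 73.7
146 99 99 76.4 75.9 74.5
148 98 99 77.3 76.9 75.4
150 98 99 78.3 77.8 76.3
152 60 62 79.2 78.8 77.2
154 35 34 80.2 79.7 78.1
156 60 54 81.2 80.7 78.9
158 98 99 82.2 81.7 79.8
160 100 99 83.2 82.6 80.7
162 87 101 84.1 83.6 81.6
164 90 99 85.1 84.6 82.5
166 90 98 86.1 85.5 83.4
168 93 98 87.1 86.5 84.3
170 93 97 88.1 87.5 85.3
172 95 97 89.1 88.5 86.2
174 95 98 90.1 89.4 87.1
176 83 96 91.1 90.4 88.0
178 81 95 92.1 91.4 88.9
180 85 94 93.2 92.4 89.9
182 91 97 94.2 93.4 90.8
184 75 86 95.2 94.4 91.7
186 66 70 96.2 95.4 92.7

[... 186 characters left out ...]
6 99.3
202 102 100 104.6 103.6 100.3
204 102 96 105.6 104.7 101.2
206 101 95 106.7 105.7 102.2
208 101 95 107.8 106.7 103.2
210 101 87 108.8 107.8 104.2
212 102 57 109.9 108.9 105.1
214 101 57 111.0 109.9 106.1
216 102 57 112.1 111.0 107.1
218 102 56 113.2 112.0 108.1
220 102 56 114.3 113.1 109.1
222 93 73 115.4 114.2 110.1
224 94 130 116.5 115.3 111.1
226 92 131 117.6 116.3 112.1
228 93 133 118.7 117.4 113.1
230 92 130 119.8 118.5 114.1
232 91 128 120.9 119.6 115.1
234 91 129 122.0 120.7 116.2
236 89 128 123.1 121.8 117.2
238 89 129 124.3 122.9 118.2
240 89 125 125.4 124.0 119.2
242 88 127 126.5 125.1 120.3
244 80 116 127.7 126.3 121.3
246 12 10 128.8 127.4 122.4
248 14 13 130.0 128.5 123.4
```

View pics/w5.png

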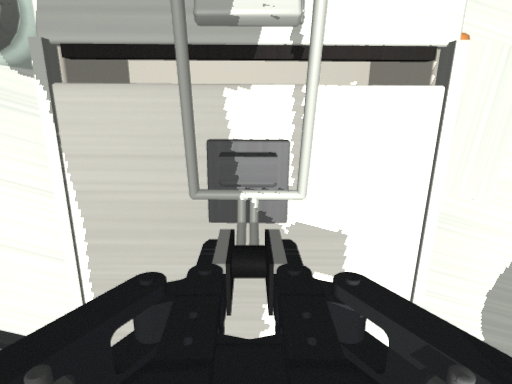

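Bar at row 194.5, which is x≈100 at z 115. It is over the pad and beyond the nose (row 186, x≈92.7). The force hasn't risen yet, so I'll keep creeping down.

Emit:
{"method": "send_rows", "body": {"rows": [[[0,0,0.1,0,0,0],[0,0,0.1,0,0,0]]]}}

```text
clock: 7.1
eef_pos: [594.7, 123.8, 193.3]
tool_rot: [-3.141, 0.004, -2.864]
force: [3.9, -2.6, 6.1]
width: 14.7
gripper_force: 62.2
```

Emit:
{"method": "send_rows", "body": {"rows": [[[0,0,0.1,0,0,0],[0,0,0.1,0,0,0]]]}}

```text
clock: 7.3
eef_pos: [594.7, 123.7, 193.0]
tool_rot: [-3.141, 0.004, -2.864]
force: [2.1, -4.0, 11.2]
width: 14.5
gripper_force: 62.9
```

Emit:
{"method": "send_rows", "body": {"rows": [[[0,0,0.1,0,0,0],[0,0,0.1,0,0,0]]]}}

```text
clock: 7.5
eef_pos: [594.7, 123.8, 192.7]
tool_rot: [-3.142, 0.005, -2.864]
force: [1.2, -4.3, 16.6]
width: 14.4
gripper_force: 63.7
```

Emit:
{"method": "send_rows", "body": {"rows": [[[0,0,-0.22,0,0,0],[0.1,0,-0.22,0,0,0],[0.2,0,-0.22,0,0,0],[0.3,0,-0.22,0,0,0],[0.4,0,-0.22,0,0,0],[0.4,0,-0.22,0,0,0]]]}}

```text
clock: 8.1
eef_pos: [592.3, 123.1, 193.6]
tool_rot: [-3.141, 0.008, -2.863]
force: [6.6, -3.0, 4.3]
width: 14.3
gripper_force: 62.2
```

```bash
python3 -c "
from h import *
st()"
```

```text
8.1 TCPbin [121.   -1.3 193.6] Fbin [ 5.5 -4.7  4.3] w 14.32193911989902 62.189154624938965
```

Emit:
{"method": "send_rows", "body": {"rows": [[[0.1,0,0,0,0,0],[0.2,0,0,0,0,0],[0.2,0,0,0,0,0]]]}}

```text
clock: 8.4
eef_pos: [590.1, 122.5, 193.6]
tool_rot: [-3.141, 0.007, -2.863]
force: [7.0, -3.0, 3.7]
width: 14.1
gripper_force: 62.2
```

Emit:
{"method": "send_rows", "body": {"rows": [[[0.1,0,0,0,0,0],[0.2,0,0,0,0,0],[0.2,0,0,0,0,0]]]}}

```text
clock: 8.7
eef_pos: [588.0, 121.9, 193.5]
tool_rot: [-3.141, 0.007, -2.863]
force: [6.7, -2.6, 4.5]
width: 14.7
gripper_force: 62.2
```

```bash
python3 -c "
from h import *
st()"
```

```text
8.7 TCPbin [116.6  -1.3 193.5] Fbin [ 5.8 -4.3  4.5] w 14.71996337243081 62.18275487422943
```

Emit:
{"method": "send_rows", "body": {"rows": [[[0.1,0,0,0,0,0],[0.1,0,0,0,0,0]]]}}

```text
clock: 8.9
eef_pos: [586.9, 121.6, 193.4]
tool_rot: [-3.141, 0.007, -2.864]
force: [6.0, -1.9, 3.3]
width: 14.1
gripper_force: 62.2
```

Emit:
{"method": "send_rows", "body": {"rows": [[[0.1,0,0,0,0,0],[0.1,0,0,0,0,0]]]}}

```text
clock: 9.1
eef_pos: [586.0, 121.3, 193.4]
tool_rot: [-3.141, 0.007, -2.863]
force: [5.9, -2.6, 3.8]
width: 14.8
gripper_force: 62.2
```

Emit:
{"method": "send_rows", "body": {"rows": [[[0.05,0,0,0,0,0],[0.05,0,0,0,0,0]]]}}

```text
clock: 9.3
eef_pos: [586.0, 121.3, 193.5]
tool_rot: [-3.141, 0.008, -2.864]
force: [6.9, -3.3, 2.8]
width: 14.7
gripper_force: 62.2
```

Emit:
{"method": "send_rows", "body": {"rows": [[[0.05,0,0,0,0,0],[0.05,0,0,0,0,0]]]}}

```text
clock: 9.5
eef_pos: [585.8, 121.3, 193.6]
tool_rot: [-3.141, 0.009, -2.863]
force: [7.8, -2.7, 3.9]
width: 14.5
gripper_force: 62.1
```

Emit:
{"method": "send_rows", "body": {"rows": [[[0.06,0,0,0,0,0],[0.06,0,0,0,0,0]]]}}

```text
clock: 9.7
eef_pos: [585.7, 121.2, 193.7]
tool_rot: [-3.141, 0.01, -2.863]
force: [8.6, -2.8, 2.7]
width: 14.3
gripper_force: 62.1
```

Run:
```python
from h import *
import cv2
st();s,d=wrist("w6",1.4);Rb=R.from_euler("z",.277).as_matrix();o=np.r_[475.5,91.2,0]
f=lambda u,v,z:(Rb.T@(plane(d,u,v,z)-o))[0]
g=cv2.cvtColor(d["pixels"],cv2.COLOR_RGB2GRAY).astype(int)
for v in range(140,246,2):print(v,[int(g[v,a:a+4].mean()) for a in(200,225,246,275,288)],"%.1f %.1f %.1f"%(f(249,v,112),f(249,v,115),f(249,v,125.5)))
```

```text
9.7 TCPbin [114.2  -1.3 193.7] Fbin [ 7.5 -5.1  2.7] w 14.299166638414608 62.10092782974243
140 [153, 154, 237, 237, 234] 64.7 64.3 63.0
142 [153, 158, 236, 237, 220] 65.6 65.2 63.9
144 [154, 153, 238, 237, 237] 66.6 66.2 64.7
146 [155, 154, 239, 240, 239] 67.5 67.1 65.6
148 [154, 152, 239, 239, 239] 68.5 68.0 66.5
150 [153, 152, 237, 238, 237] 69.4 69.0 67.4
152 [152, 151, 236, 236, 233] 70.4 69.9 68.2
154 [151, 150, 236, 236, 233] 71.4 70.9 69.1
156 [151, 138, 227, 223, 236] 72.3 71.8 70.0
158 [153, 40, 48, 44, 216] 73.3 72.8 70.9
160 [152, 57, 92, 94, 190] 74.3 73.7 71.8
162 [151, 60, 101, 105, 177] 75.3 74.7 72.7
164 [152, 60, 101, 104, 175] 76.3 75.7 73.6
166 [153, 60, 101, 104, 178] 77.3 76.6 74.5
168 [152, 59, 100, 104, 182] 78.3 77.6 75.4
170 [153, 45, 76, 103, 181] 79.3 78.6 76.3
172 [149, 36, 40, 92, 189] 80.3 79.6 77.2
174 [147, 36, 38, 84, 185] 81.3 80.6 78.1
176 [149, 43, 54, 77, 188] 82.3 81.6 79.1
178 [151, 59, 100, 103, 197] 83.3 82.5 80.0
180 [153, 60, 102, 103, 177] 84.3 83.5 80.9
182 [153, 61, 104, 104, 181] 85.3 84.5 81.8
184 [154, 60, 102, 103, 215] 86.3 85.5 82.
[... 626 characters left out ...]
01, 240] 102.1 101.0 97.2
216 [151, 59, 62, 100, 237] 103.2 102.1 98.2
218 [148, 59, 62, 100, 235] 104.3 103.2 99.2
220 [148, 58, 61, 83, 235] 105.4 104.2 100.2
222 [147, 59, 60, 85, 234] 106.5 105.3 101.2
224 [148, 59, 60, 62, 220] 107.6 106.4 102.2
226 [149, 58, 60, 63, 148] 108.7 107.5 103.2
228 [149, 60, 60, 61, 148] 109.8 108.6 104.2
230 [150, 79, 59, 79, 148] 110.9 109.7 105.2
232 [149, 79, 59, 78, 147] 112.0 110.8 106.2
234 [147, 78, 59, 78, 145] 113.2 111.9 107.2
236 [145, 78, 59, 78, 143] 114.3 113.0 108.3
238 [147, 78, 75, 78, 137] 115.4 114.1 109.3
240 [148, 76, 134, 78, 35] 116.6 115.2 110.3
242 [149, 76, 136, 78, 22] 117.7 116.3 111.4
244 [118, 72, 128, 78, 21] 118.8 117.4 112.4
```

View pics/w6.png

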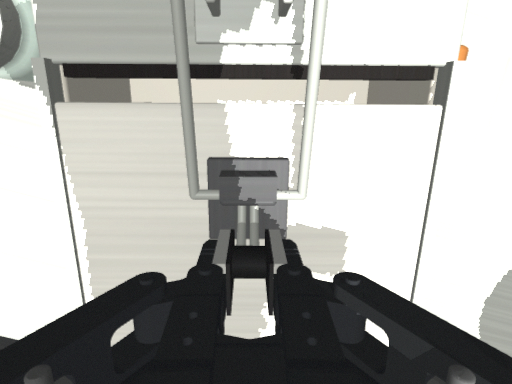

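Bar visible on both sides of the hook at row 195 (x≈91), with the lip over it up to row 204, so it is seated under the lip. Letting go now.

Emit:
{"method": "send_rows", "body": {"grip": 110, "rows": [[[-0.05,0,0,0,0,0],[-0.05,0,0,0,0,0],[-0.05,0,0,0,0,0],[-0.05,0,0,0,0,0],[-0.05,0,0,0,0,0]]]}}

```text
clock: 10.25
eef_pos: [581.9, 120.7, 192.4]
tool_rot: [3.141, -0.001, -2.863]
force: [-0.5, 0.2, -0.4]
width: 48.6
gripper_force: 0.0
```

Emit:
{"method": "send_rows", "body": {"rows": [[[0,0,-1,0,0,0],[0,0,-3,0,0,0],[0,0,-6,0,0,0],[0,0,-9,0,0,0],[0,0,-11,0,0,0],[0,0,-11,0,0,0],[0,0,-11,0,0,0]]]}}

```text
clock: 10.95
eef_pos: [582.2, 120.4, 303.1]
tool_rot: [3.142, 0.001, -2.863]
force: [0.5, 0.4, -0.3]
width: 48.4
gripper_force: 0.0
```

Run:
```python
from h import *
st();s,d=wrist("w7",1.4)
```

```text
10.95 TCPbin [110.6  -1.1 303.1] Fbin [ 0.6  0.3 -0.3] w 48.3938312036772 0.0
```

View pics/w7.png

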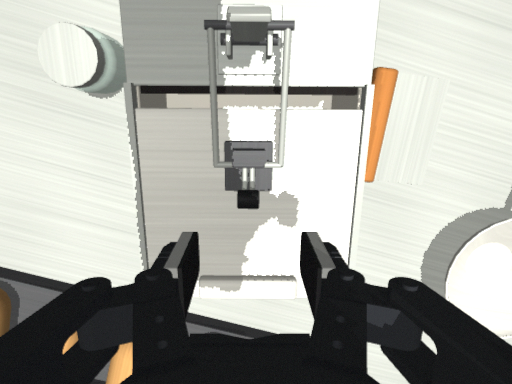

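Loop stays caught: bar at row 164 beneath the hook, knob at (248,199), gripper clear. The lever stands about upright near rows 6–45. Next I'll close the fingers and bring them in front of the lever's face.

Emit:
{"method": "send_rows", "body": {"grip": 255, "rows": [[[3,0.1,0,0,0,0],[6,0.1,0,0,0,0],[8.1,0.1,0,0,0,0],[8.1,0.1,0,0,0,0],[8.1,0.1,2,0,0,0],[8.1,0.1,4,0,0,0],[8.1,0.1,6,0,0,0],[8.1,0.1,6.5,0,0,0],[8.1,0.1,6.5,0,0,0]]]}}

```text
clock: 11.9
eef_pos: [504.1, 99.2, 236.6]
tool_rot: [3.141, -0.002, -2.863]
force: [0.1, 0.7, 0.1]
width: -0.1
gripper_force: 0.0
```

Run:
```python
from h import *
st()
d=dict(np.load("pics/w7.npz"));Rb=R.from_euler("z",.277).as_matrix();o=np.r_[475.5,91.2,0]
for v,z in((7,202),(14,202),(24.5,137)):print(v,Rb.T@(plane(d,249,v,z)-o))
```

```text
11.9 TCPbin [ 29.7  -0.1 236.6] Fbin [0.3 0.6 0.1] w -0.12039940380924702 0.0
7 [ -1.5   0.2 202. ]
14 [  1.5   0.2 202. ]
24.5 [ -7.7   0.2 137. ]
```

Emit:
{"method": "send_rows", "body": {"rows": [[[0,0,-1.2,0,0,0],[0.8,0,-1.2,0,0,0],[1.4,0,-1.2,0,0,0],[1.4,0,-1.2,0,0,0]]]}}

```text
clock: 12.3
eef_pos: [490.0, 95.0, 250.5]
tool_rot: [-3.142, 0.001, -2.864]
force: [0.5, -0.3, -0.3]
width: 0.1
gripper_force: 0.0
```

Emit:
{"method": "send_rows", "body": {"rows": [[[0.15,0,0,0,0,0],[0.3,0,0,0,0,0],[0.3,0,0,0,0,0]]]}}

```text
clock: 12.6
eef_pos: [488.2, 94.6, 249.9]
tool_rot: [3.142, 0.001, -2.863]
force: [1.9, 0.8, 1.1]
width: -0.0
gripper_force: 0.6
```

Emit:
{"method": "send_rows", "body": {"rows": [[[0.15,0,0,0,0,0],[0.3,0,0,0,0,0],[0.3,0,0,0,0,0]]]}}

```text
clock: 12.9
eef_pos: [485.7, 93.9, 250.0]
tool_rot: [3.142, 0.002, -2.863]
force: [4.0, 0.9, 0.6]
width: 0.4
gripper_force: 1.8
```

```bash
python3 -c "
from h import *
st()"
```

```text
12.9 TCPbin [ 10.5  -0.2 250. ] Fbin [ 4.1 -0.2  0.6] w 0.3818771064032187 1.842239610850811
```

Emit:
{"method": "send_rows", "body": {"rows": [[[0.6,0,0.1,0,0,0],[1.26,0,0.26,0,0,0],[1.8,0,0.42,0,0,0],[2.35,0,0.64,0,0,0],[2.35,0,0.64,0,0,0]]]}}

```text
clock: 13.4
eef_pos: [465.4, 88.2, 245.0]
tool_rot: [-3.142, 0.009, -2.863]
force: [5.8, 2.3, 7.9]
width: 0.4
gripper_force: 4.2
```

```bash
python3 -c "
from h import *
st()"
```

```text
13.4 TCPbin [-10.5  -0.2 245. ] Fbin [6.2 0.7 7.9] w 0.3936952423231003 4.218976870179176
```

Emit:
{"method": "send_rows", "body": {"rows": [[[0.52,0,0.28,0,0,0],[1.03,0,0.59,0,0,0],[1.46,0,0.96,0,0,0],[1.46,0,0.96,0,0,0]]]}}

```text
clock: 13.8
eef_pos: [450.7, 84.0, 235.1]
tool_rot: [3.142, 0.007, -2.863]
force: [4.2, 1.9, 7.8]
width: 0.1
gripper_force: 4.5
```

Emit:
{"method": "send_rows", "body": {"rows": [[[0.22,0,0.2,0,0,0],[0.4,0,0.41,0,0,0],[0.4,0,0.41,0,0,0]]]}}

```text
clock: 14.1
eef_pos: [446.0, 82.7, 230.8]
tool_rot: [3.142, 0.005, -2.863]
force: [2.7, 1.5, 9.1]
width: -0.3
gripper_force: 4.6
```

```bash
python3 -c "
from h import *
st()"
```

```text
14.1 TCPbin [-30.7  -0.1 230.8] Fbin [3.  0.7 9.1] w -0.33727040043184203 4.559674139600247
```

Emit:
{"method": "send_rows", "body": {"rows": [[[0.36,0,0.45,0,0,0],[0.68,0,0.93,0,0,0],[0.68,0,0.93,0,0,0]]]}}

```text
clock: 14.4
eef_pos: [438.4, 80.5, 220.7]
tool_rot: [3.141, 0.002, -2.863]
force: [2.5, 1.4, 4.0]
width: 0.0
gripper_force: 2.4
```

Emit:
{"method": "send_rows", "body": {"rows": [[[0.26,0,0.5,0,0,0],[0.49,0,1.05,0,0,0],[0.49,0,1.05,0,0,0]]]}}

```text
clock: 14.7
eef_pos: [432.8, 78.8, 209.5]
tool_rot: [3.141, -0.001, -2.863]
force: [1.1, 0.3, 0.6]
width: 0.1
gripper_force: 0.4
```

```bash
python3 -c "
from h import *
st()"
```

```text
14.7 TCPbin [-44.5  -0.2 209.5] Fbin [ 1.1 -0.   0.6] w 0.07716515251419338 0.4295392404310405
```

Emit:
{"method": "send_rows", "body": {"rows": [[[0.15,0,0.45,0,0,0],[0.22,0,0.85,0,0,0],[0.22,0,0.85,0,0,0]]]}}

```text
clock: 15.0
eef_pos: [430.0, 77.9, 200.6]
tool_rot: [3.142, -0.003, -2.863]
force: [-0.4, 0.1, 0.2]
width: 0.1
gripper_force: 0.0
```

Emit:
{"method": "send_rows", "body": {"rows": [[[0.05,0,0.3,0,0,0],[0.1,0,0.5,0,0,0],[0.1,0,0.5,0,0,0]]]}}

```text
clock: 15.3
eef_pos: [429.7, 77.8, 195.9]
tool_rot: [-3.142, -0.001, -2.863]
force: [0.2, 0.2, 0.6]
width: -0.1
gripper_force: 0.0
```

Run:
```python
from h import *
st()
```

```text
15.3 TCPbin [-47.7  -0.4 195.9] Fbin [0.3 0.2 0.6] w -0.05498100877280425 0.0
```

Emit:
{"method": "send_rows", "body": {"rows": [[[0,0,0.15,0,0,0],[0,0,0.3,0,0,0],[0,0,0.3,0,0,0]]]}}

```text
clock: 15.6
eef_pos: [430.1, 78.0, 193.2]
tool_rot: [3.142, -0.0, -2.863]
force: [-0.5, -0.2, -0.5]
width: 0.2
gripper_force: 0.0
```

Emit:
{"method": "send_rows", "body": {"rows": [[[0,0,0.1,0,0,0],[0,0,0.2,0,0,0],[0,0,0.2,0,0,0]]]}}

```text
clock: 15.9
eef_pos: [430.2, 78.0, 192.3]
tool_rot: [-3.142, 0.001, -2.863]
force: [-3.4, -0.2, 13.2]
width: 0.3
gripper_force: 6.7
```

Lever met at tip z≈120, which is flat, and it is firm at 13 N. I'll retreat and check the lid's draw-in from row profiles.

Emit:
{"method": "send_rows", "body": {"rows": [[[0,0,-2,0,0,0],[0,0,-6,0,0,0],[0,0,-10,0,0,0],[-4,0,-11,0,0,0],[-8,0,-11,0,0,0],[-10,0,-11,0,0,0],[-10,0,-11,0,0,0],[-10,0,-11,0,0,0]]]}}

```text
clock: 16.7
eef_pos: [525.4, 105.2, 300.7]
tool_rot: [3.142, -0.002, -2.863]
force: [0.2, -0.0, -0.0]
width: -0.0
gripper_force: 0.0
```

Run:
```python
from h import *
import cv2
st();s,d=wrist("w8");Rb=R.from_euler("z",.277).as_matrix();o=np.r_[475.5,91.2,0]
E=np.eye(4)
def pb(x,y,z):return proj(d,Rb@[x,y,z]+o)
for n,p in dict(pin=(-19.3,0,112.8),tip=(-85,0,120),back=(71,0,112),nose=(83.7,0,125.5),bar=(81,0,118),padend=(98.7,0,112),lidedge_old=(32,0,106)).items():print(n,np.array(pb(*p)))
g=cv2.cvtColor(d["pixels"],cv2.COLOR_RGB2GRAY).astype(int);f=lambda v,z:(Rb.T@(plane(d,249,v,z)-o))[0]
for v in range(0,240,2):print(v,[int(g[v,a:a+4].mean()) for a in(180,220,233,247,264,275)],"%.0f %.0f"%(f(v,112),f(v,125)),end=" | " if v%6 else "\n")
```

```text
16.7 TCPbin [ 51.8  -0.2 300.7] Fbin [ 0.2 -0.1 -0. ] w -0.009940866283918506 0.0
pin [247.6  98.3]
tip [247.5   1.3]
back [247.7 207.7]
nose [247.7 227.4]
bar [247.7 221.1]
padend [247.8 237.5]
lidedge_old [247.7 161.6]
0 [115, 183, 151, 155, 188, 200] -88 -84
2 [115, 197, 152, 156, 190, 202] -87 -83 | 4 [115, 196, 153, 156, 191, 202] -85 -82 | 6 [118, 201, 151, 154, 191, 203] -84 -81
8 [120, 203, 151, 154, 195, 210] -83 -79 | 10 [118, 191, 144, 151, 195, 209] -81 -78 | 12 [121, 192, 142, 150, 200, 211] -80 -77
14 [121, 207, 143, 152, 200, 213] -79 -76 | 16 [119, 205, 187, 197, 197, 210] -78 -74 | 18 [116, 200, 196, 224, 199, 209] -76 -73
20 [116, 198, 195, 224, 197, 204] -75 -72 | 22 [116, 198, 195, 224, 197, 205] -74 -71 | 24 [115, 185, 192, 224, 192, 201] -72 -69
26 [117, 196, 193, 223, 190, 197] -71 -68 | 28 [117, 199, 192, 224, 194, 201] -69 -67 | 30 [117, 197, 191, 224, 194, 201] -68 -66
32 [117, 198, 191, 224, 195, 201] -67 -64 | 34 [118, 197, 191, 224, 200, 201] -65 -63 | 36 [116, 198, 191, 223, 202, 204] -64 -62
38 [118, 198, 191, 223, 202, 203] -63 -60 | 40 [120, 194, 192,
[... 3431 characters left out ...]
4, 138, 51, 51, 54, 111] 68 64
206 [139, 134, 31, 33, 54, 112] 69 65 | 208 [143, 136, 33, 33, 54, 110] 71 67 | 210 [144, 140, 42, 41, 54, 111] 73 69
212 [143, 140, 54, 54, 54, 111] 75 70 | 214 [143, 138, 53, 54, 54, 111] 77 72 | 216 [145, 128, 53, 53, 54, 109] 79 74
218 [146, 96, 52, 54, 91, 101] 80 76 | 220 [144, 123, 54, 54, 118, 115] 82 77 | 222 [143, 107, 51, 51, 97, 105] 84 79
224 [145, 140, 52, 53, 54, 162] 86 81 | 226 [139, 136, 54, 72, 57, 228] 88 83 | 228 [144, 143, 54, 79, 91, 231] 90 84
230 [142, 141, 61, 16, 90, 229] 92 86 | 232 [139, 137, 61, 15, 88, 227] 93 88 | 234 [140, 137, 62, 14, 88, 225] 95 90
236 [140, 137, 64, 16, 87, 225] 97 92 | 238 [141, 138, 64, 15, 82, 226] 99 93 |
```

The wrist check shows the lid drawn in about 9 mm, with the hook's back at x≈70. The bar is in the throat at row 220, the pin is at its flat-lever place, and the lever lies flat. Handing in.

```bash
python3 -c "
from cell import ctrl
print(ctrl.finish_job())"
```

```text
the job is handed in; nothing more can be done
None
```

The bin lid is latched and the job handed in: the loop is caught under the keeper hook, the lid has drawn in about 9 mm and the lever lies flat past its toggle point; pull readings peaked near 9 N and push readings near 13 N, in about 17 s, and I took care not to touch the utensils but did not check them separately.

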